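Load the tester carousel and present the red pot

ROBOT

A 6-joint arm with a two-finger parallel gripper is mounted at the origin on the work surface; the furniture and walls round the work are solid. World frame = base frame: x ahead of the robot, y to its left, z up, the work surface at z = 0. Lengths are in m, angles in rad, forces in N, time in s.
With the tool pointing down it reaches from about 0.325 to 0.925 m from the base axis. Payload 3.1 kg.
Tool frame: the origin (TCP) lies midway between the tips of the shut fingers; the grasp point (between the pads) lies 19 mm behind it (r.hold_point_z is the distance from the TCP to the grasp point, in m); z points along the fingers, y is the line along which they close (so a half turn about z gives the same grasp; the last joint's range is limited). The gripper opens to 85 mm and grips with 20 to 120 N. Pads are 22 mm wide; open, the fingers measure 114 mm over their backs; the gripper's body (76 mm by 85 mm) begins 54 mm behind the grasp point. The pads swing forward as they close: fully open they stand 13 mm farther back than shut.
Start: joints at [-1.298, 0.217, 1.613, -0, 1.311, -0.112], TCP at [0.235, -0.579, 0.231] pointing down, gripper open.
Joint ranges: [-2.75, 2.75], [-0.78, 2.1], [0.31, 2.55], [-1.13, 4.27], [0.13, 2.63], [-2.58, 2.58]. Speed limits (rad/s): [2.79, 2.79, 3.14, 3.14, 3.14, 3.14].

INTERFACE

Orientations are given as [roll, pitch, yaw] about the fixed x, y, z axes, in that order (R = Rz(yaw) Ry(pitch) Rx(roll)).
In Python, from workcell import r gives the robot as it stands.
- The arm moves only by the shell command python3 -m inch 'ROWS' [OPENING]. ROWS is JSON, one flat list of numbers, 6 for each row, row after row: the shift along the tool's x, y, z in mm, then the turn, a rotation vector about the tool's x, y, z in rad. In form: [dx, dy, dz, ax, ay, az, dx, dy, dz, ax, ay, az, ...]. A call has 1 to 5 rows; each row shifts and turns the commanded pose from where the row before left it, along the tool's axes as they then stand; what a row does not reach is not made up. A row lasts 1/8 s, in which the tool goes at most 62.5 mm and 10.7 degrees, less where a joint would pass 70% of its speed; a pose out of reach is approached as far as the arm can. A call is refused whole if a number of a shift passes 62.5 or a number of a turn 0.188, either way. A call with a gripper value outside its range is refused whole. OPENING is the finger opening in mm, from 0 to 85.4, set as the call begins (- or left out, the last holds). The fingers move at their own pace and stop on an object; the grip force is fixed at half the most. Time passes only in rows, so rows that do not move let the fingers close. It gives the time, the measured TCP pose, the force, the opening and the grip force at its end, in the units of the state.
- r.get_state(): the state, without advancing time (a new reading comes with each control period).
- r.read_camera(name): name is "scene" or "top" or "wrist"; returns (picture, depth): 384x512x3 uint8, red, green, blue; 384x512 float32, m along the optical axis (not along the pixel's ray), 0 where there is no reading.
- r.calibration(name): a dict with "mtx" (3x3 intrinsics, pixels), "R" (3x3) and "t" (3): a world point X has camera coordinates R X + t; the wrist camera has in their place "mount" (4x4, takes a point from camera to tool coordinates, whose origin is the TCP and whose axes are the flange's). Camera axes: x right, y down, z forward; pixel columns grow to the right and rows downward; lengths in m; the calibration is good to about 2 mm. The wrist camera is an equidistant fisheye: a pixel r from the principal point sees the ray r / f radians off the axis. A picture is of the moment at which its call begins: read the wrist's pose just before it. calibration takes no time and is no camera call.
- r.finish_job(): hands the job in; it is judged then, once.
The state is a dict: "time_s": time; "q": joint angles; "dq": joint speeds; "joint_torque": joint torques, N m; "tool_pos": TCP position; "tcp_rot": TCP orientation; "wrist_force": force on the tool from outside, world axes, zero at the start; "moment": the same for the moment, N m; "finger_gap": finger opening in m; "gripper_force": force on a finger pad.
Only numpy, scipy, OpenCV 4.12 (cv2) and the standard library are available. Lean on these libraries where they do the work, as an engineer would, in place of code of your own. Each camera call takes 0.05 s, during which the arm holds its last target. There are 200 camera calls.

TASK

Pick up the red tester pot, set it upright and fully down in the one empty cup of the paint tester carousel and let go of it. Only then turn the carousel until the red pot stands at the front, in line with the yellow pointer on the foot. Finish while gripping the carousel's black bar handle to hold it still there, touching no pot: do not let go at the end. Leave the other things on the worktop where they are.

Things in the scene. Friction and masses are not known exactly. Their poses are not given: they have to be found in the camera images.
- pot_red_center (a point): Centre (half-way up) of the loose tester pot: red label and brick-red screw lid, round, 60 mm tall, body 46 mm in diameter, lid (top 14 mm) 49 mm in diameter, about 0.09 kg. It starts standing upright on the worktop; z axis up along the pot.
- empty_cup (a point): Middle of the inner floor of the only empty cup, 33 mm above the worktop, 90 mm from the turning axis; turns with the turntable. The cup is a grey ring open at the top, inner diameter 51 mm, outer 58 mm, rim 13 mm above its floor. -x points from the turning axis outward through this cup, z up.
- front_spot (a point): Where the floor of the empty cup must come to stand: 90 mm from the turning axis, on the line of the yellow pointer with black arrow that sticks out of the foot below the white disc. Still during a run; -x points from the turning axis outward along the pointer, z up.
- carousel_handle: Black bar handle on the turning axis of the carousel, above the pots; fixed to the turntable and turns with it. Origin at the bar's centre, 132 mm above the worktop; bar 16 mm thick along its x axis (grip across this), 50 mm long along its y axis, 32 mm tall along z, on a steel post 14 mm in diameter. Its -x axis points towards the empty cup.
- turntable (a joint): Turntable angle in rad, growing counter-clockwise from above; 0 or any whole turn (2 pi) puts the empty cup at the front spot. Turns endlessly both ways against light friction (about 0.08 N m) and stays where left. White disc 260 mm in diameter, top 30 mm above the worktop.
- tin_green: Bystander, loose: green paint tin with silver lid, 68 mm in diameter, 62 mm tall, origin at the centre of its underside.
- note_block: Bystander, loose: yellow note block, 50 x 52 x 18 mm, origin at the centre of its underside.
- carousel: The carousel's fixed foot; origin on the turning axis at worktop height. Besides the empty cup the turntable has two cups, 120 degrees to either side of it, with an orange pot with black lid and a green pot with cream lid, as big as the red pot, fixed in their cups; their tops are 93 mm above the worktop.
There are look-alikes about, which are no part of the job. There is more than one size of the part that bears pot_red_center; the job needs the smallest.

How it is judged:
On the way:
1. the red pot stands fully down and upright in the empty cup, let go by the robot, before the cup has been brought to the front (horizontal distance between pot_red_center and empty_cup below 0.006 m and z of pot_red_center in the frame of empty_cup below 0.033 m and angle between pot_red_center's own z axis and vertical below 0.1 rad and contact force between the fingers and pot_red below 0.1 N and horizontal distance between empty_cup and front_spot above 0.05 m), for 0.2 s.
At the end, for the whole second after the job is handed in: Red pot upright (0.1 rad) and fully down (3 mm) in its cup, not touched by the robot; the cup within 12 mm of the front spot; turntable at rest (under 0.05 rad/s); fingers still gripping the bar handle with over 4 N, grasp point within 40 mm of the bar's centre (horizontal distance between pot_red_center and empty_cup below 0.006 m and z of pot_red_center in the frame of empty_cup below 0.033 m and angle between pot_red_center's own z axis and vertical below 0.1 rad and horizontal distance between empty_cup and front_spot below 0.012 m and velocity of joint turntable between -0.05 and 0.05 rad/s and contact force between the fingers and carousel_handle above 4 N and distance between the grasp point and carousel_handle below 0.04 m and contact force between each of the arm, the fingers and pot_red below 0.1 N); the arm keeps its last pose, push and grip.
It fails at once if a bystander (green tin, note block) is moved more than 20 mm (distance of any of tin_green, note_block from where it was at the start of the episode above 0.02 m).
It also fails if it takes over 72 s, if anything falls off the work surface, if the arm or the gripper's body presses on something with over 40 N, if the wrist force passes 120 N, or if a joint passes its speed limit or range.

## Working session

There is one attempt and no reset: what is moved stays moved. The work goes in short steps, Python scripts to look and compute and a shell command to move; the robot and the scene stay as the last step left them, time stands still between calls to the robot, and variables do not carry over. Pictures are saved under pics/ and viewed, at most 13 in all, crops included, and the job is handed in when it is done.

```bash
ls; mkdir -p pics; cat > h.py <<'E'
import numpy as np,cv2
from workcell import r
def cap(n):
    p,d=r.read_camera(n); np.savez(f'{n}.npz',p=p,d=d); return p,d
def ld(n):
    f=np.load(f'{n}.npz'); return f['p'],f['d']
def world(n,u,v,z):
    c=r.calibration(n);K,R,t=map(np.array,(c['mtx'],c['R'],c['t']))
    ray=R.T@np.linalg.inv(K)@[u,v,1]; o=-R.T@t
    return o+ray*(z-o[2])/ray[2]
def cloud(n,d):
    c=r.calibration(n);K,R,t=map(np.array,(c['mtx'],c['R'],c['t']))
    v,u=np.mgrid[:d.shape[0],:d.shape[1]]
    P=np.stack([(u-K[0,2])/K[0,0]*d,(v-K[1,2])/K[1,1]*d,d],-1)
    return (P-t)@R
E
python3 - <<'E'
from h import *
for n in ('top','scene'):
    p,d=cap(n); cv2.imwrite(f'pics/{n}.png',cv2.resize(p[...,::-1],(768,576),interpolation=cv2.INTER_CUBIC)); c=r.calibration(n); print(n,c['mtx'],-np.array(c['R']).T@c['t'])
print(r.get_state())
E
```

```text
pics
top [[348.15208769   0.         255.14127822]
 [  0.         348.15208769 192.1898196 ]
 [  0.           0.           1.        ]] [ 0.42422014 -0.03464427  1.06934838]
scene [[380.62221648   0.         257.72535384]
 [  0.         380.62221648 190.69142557]
 [  0.           0.           1.        ]] [-0.0623602   0.68840227  0.87704893]
{'time_s': 0.1, 'q': array([-1.29819682e+00,  2.17692450e-01,  1.61477077e+00,  1.81007644e-05,
        1.31130489e+00, -1.12202339e-01]), 'dq': array([-0.00079807, -0.00140409, -0.00188548, -0.00039532,  0.00157045,
       -0.00137257]), 'joint_torque': array([-9.81519988e-04, -3.98079407e+01, -3.04970849e+01, -1.25618699e-04,
        4.25391408e-03,  8.09416747e-06]), 'tool_pos': array([ 0.23443582, -0.57857736,  0.23009185]), 'tcp_rot': array([-3.13943283e+00, -2.60953910e-04,  3.84796905e-01]), 'wrist_force': array([-0.29194293,  0.91251267, -0.33212701]), 'moment': array([ 8.04742652e-05, -3.74705055e-02,  1.13635814e-02]), 'gripper_force': 0.0, 'finger_gap': 0.08526996132836488}
```

View pics/top.png

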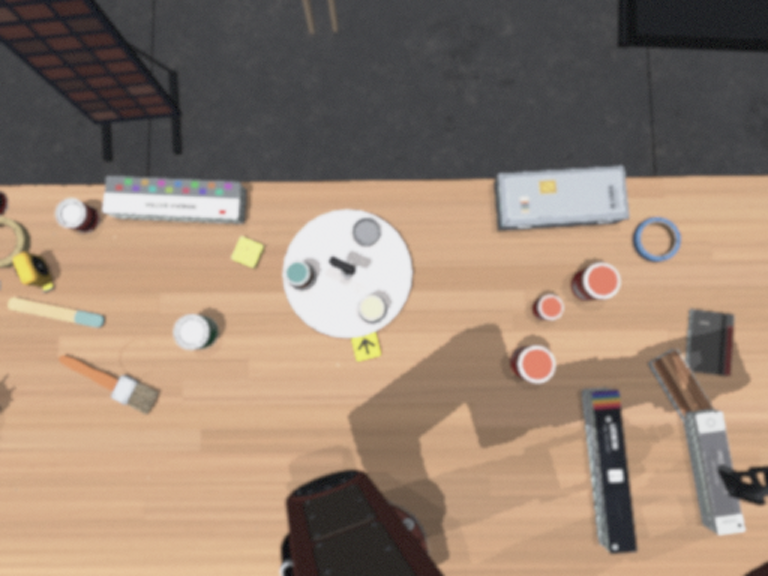

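View pics/scene.png

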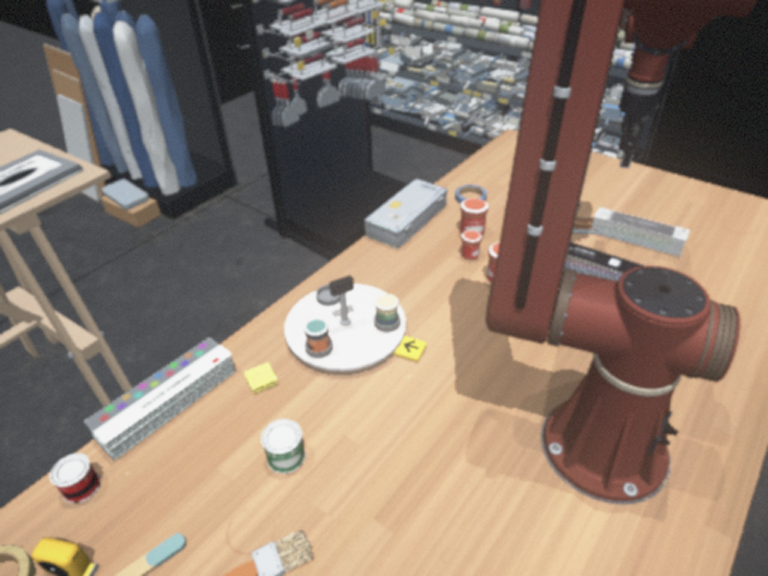

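```bash
python3 - <<'E'
from h import *
p,d=ld('top'); P=cloud('top',d)
a=cv2.resize(p[160:270,320:440,::-1],(600,550),interpolation=cv2.INTER_CUBIC)
s,_=ld('scene'); b=cv2.resize(s[120:200,290:360,::-1],(481,550),interpolation=cv2.INTER_CUBIC)[:,:200]
cv2.imwrite('pics/c1.png',np.hstack([a,b]))
cv2.imwrite('pics/c2.png',cv2.resize(p[130:250,175:285,::-1],(550,600),interpolation=cv2.INTER_CUBIC))
for (u,v) in [(549,307),(599,281),(536,364),(366,232),(298,272),(372,307),(343,265),(365,347),(193,332),(248,252),(75,213)]:
    print((u,v),P[int(v/1.5),int(u/1.5)].round(3))
hsv=cv2.cvtColor(p,cv2.COLOR_RGB2HSV)
m=(((hsv[...,0]<9)|(hsv[...,0]>173))&(hsv[...,1]>110)&(hsv[...,2]>120)).astype(np.uint8)
n,l,st,c=cv2.connectedComponentsWithStats(m)
for i in range(1,n):
    if st[i,4]>60: print(st[i],c[i]*1.5, np.median(P[l==i][:,2]).round(3))
E
```

```text
(549, 307) [ 0.485 -0.343  0.063]
(599, 281) [ 0.531 -0.431  0.085]
(536, 364) [ 0.378 -0.307  0.083]
(366, 232) [0.642 0.009 0.034]
(298, 272) [0.553 0.138 0.092]
(372, 307) [ 0.487 -0.004  0.094]
(343, 265) [0.559 0.048 0.149]
(365, 347) [0.41  0.015 0.015]
(193, 332) [0.443 0.347 0.059]
(248, 252) [0.605 0.253 0.017]
(75, 213) [0.682 0.591 0.051]
[393 178  17  18 227] [601.97577093 279.72026432] 0.087
[362 199  11  11  94] [550.65957447 306.35106383] 0.061
[349 234  18  18 244] [536.69877049 363.54713115] 0.087
```

View pics/c1.png

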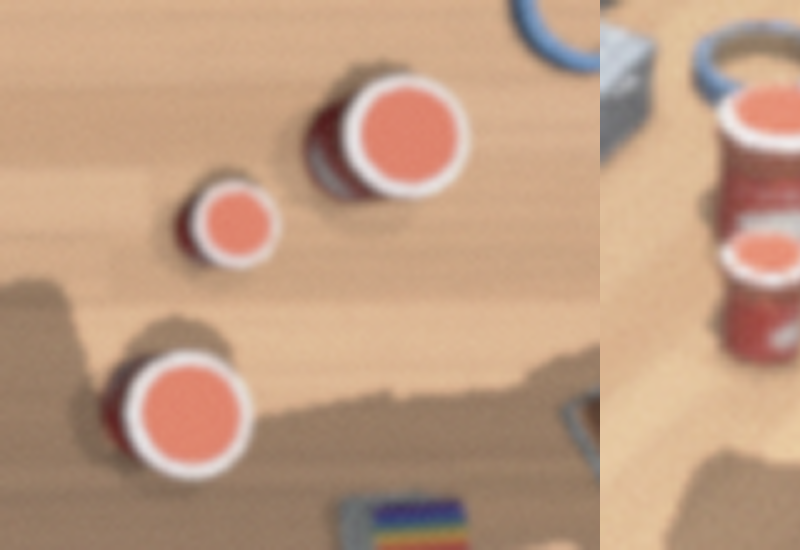

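View pics/c2.png

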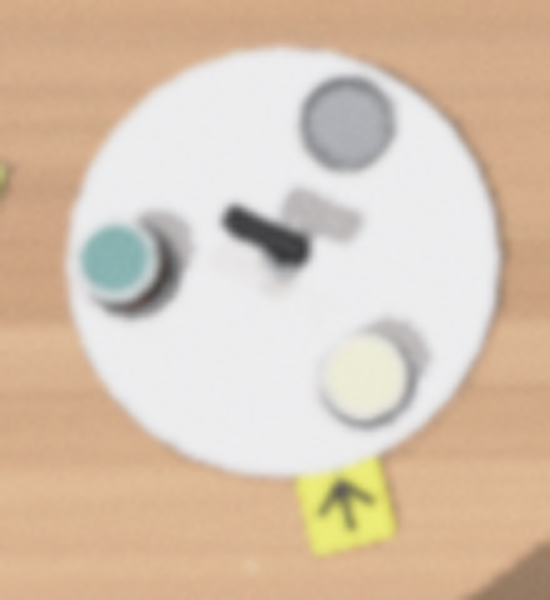

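```bash
python3 - <<'E'
from h import *
f=lambda u,v,ox,oy:((u+.5)/5-.5+ox,(v+.5)/5-.5+oy)
T=lambda u,v,z,ox=175,oy=130:world('top',*f(u,v,ox,oy),z)[:2]
pot=T(236,224,.06,320,160); disc=T(284,261,.03); cup=T(348,124,.046)
h=T(266,234,.148); e1=T(232,217,.148);e2=T(300,250,.148); a0=T(350,530,.013);a1=T(343,480,.013);ptr=T(346,508,.013)
print('pot',pot,'disc',disc,'cup',cup,np.hypot(*(cup-disc)),'h',h)
print('green',T(115,259,.093),'cream',T(366,377,.093))
an=lambda v:np.degrees(np.arctan2(v[1],v[0]))
print('cup ang',an(cup-disc),'bar ang',an(e2-e1),'ptr',an(ptr-disc),an(a0-a1))
p,d=ld('top'); P=cloud('top',d).reshape(-1,3)
for nm,c,R,lo,hi in (('pot',pot,.04,.05,.08),('bar',h,.04,.135,.165),('disc',disc,.14,.025,.036)):
    m=(np.hypot(*(P[:,:2]-c).T)<R)&(P[:,2]>lo)&(P[:,2]<hi);Q=P[m]
    (x,y),rr=cv2.minEnclosingCircle(Q[:,:2].astype(np.float32)); print(nm,m.sum(),Q.mean(0),x,y,rr)
big=[T(404,136,.085,320,160),T(190,414,.085,320,160)]
print('big rel',[ (an(b-pot),np.hypot(*(b-pot))) for b in big])
s=r.get_state()
from scipy.spatial.transform import Rotation as Ro
print(Ro.from_euler('xyz',s['tcp_rot']).as_matrix().round(3)); print(r.calibration('wrist'))
E
```

```text
pot [ 0.48408978 -0.34606763] disc [0.55810501 0.04805536] cup [0.63808581 0.00829692] 0.08931775689617566 h [0.55755895 0.04825907]
green [0.55217849 0.13884645] cream [ 0.48382349 -0.00287523]
cup ang -26.4319675224627 bar ang -116.60594646671049 ptr -166.4836389771315 -172.3414135074474
pot 232 [ 0.48293863 -0.34567995  0.06101337] 0.4831286668777466 -0.34683141112327576 0.02459346503019333
bar 118 [0.55700206 0.04729925 0.14848845] 0.5574571490287781 0.047815918922424316 0.024993930011987686
disc 4772 [0.55863192 0.04510062 0.03159337] 0.557942271232605 0.04806350916624069 0.1298309713602066
big rel [(np.float64(-61.96324826216908), np.float64(0.10090920673089002)), (np.float64(160.70789066278124), np.float64(0.11380452979473352))]
[[ 0.927  0.375 -0.001]
 [ 0.375 -0.927  0.002]
 [ 0.    -0.002 -1.   ]]
{'mtx': array([[297.31863964,   0.        , 257.53333259],
       [  0.        , 297.31863964, 194.2568451 ],
       [  0.        ,   0.        ,   1.        ]]), 'mount': array([[ 1.37388246e-03, -9.55863823e-01, -2.93806848e-01,
         7.47774044e-02],
       [ 9.99998616e-01,  1.03759633e-03,  1.30044542e-03,
        -4.40268191e-05],
       [-9.38195821e-04, -2.93808228e-01,  9.55863926e-01,
        -1.43037024e-01],
       [ 0.00000000e+00,  0.00000000e+00,  0.00000000e+00,
         1.00000000e+00]])}
```

The possible targets in the top view are the small red-lidded pot at (550,306), the big red-lidded ones at (601,280) and (536,364), and the dark-red tin at (75,213). The crops show the middle one is smallest: its rim is about 50 mm across and its top 61 mm high, against about 71 mm and 85 mm for the others. So pot_red is at (550,306). The cup is at about -26° and the pointer at about -166°, so the turntable turns about -140°.

```bash
cat >> h.py <<'E'
from scipy.spatial.transform import Rotation as Ro
def go(x,y,z,yaw=None):
    s=r.get_state(); R=Ro.from_euler('xyz',s['tcp_rot'])
    d=R.inv().apply(np.array([x,y,z])-s['tool_pos'])*1000
    print('shift mm',d.round(1),'n>=',np.linalg.norm(d)/62.5)
    if yaw is not None: print('turn',(R.inv()*Ro.from_euler('xyz',[np.pi,0,np.radians(yaw)])).as_rotvec().round(4))
    print('t',s['time_s'],'yaw',np.degrees(s['tcp_rot'][2]).round(2),s['tool_pos'].round(4),'q6',s['q'][5].round(3),'gap',s['finger_gap'].round(4),'gf',s['gripper_force'],s['wrist_force'].round(1))
E
python3 -m inch '[0,0,0,0,0,-0.186,0,0,0,0,0,-0.186,0,0,0,0,0,-0.186,0,0,0,0,0,-0.186,0,0,0,0,0,-0.186]' 85
python3 -m inch '[0,0,0,0,0,-0.186,0,0,0,0,0,-0.186,0,0,0,0,0,-0.186,0,0,0,0,0,-0.186,0,0,0,0,0,-0.186]'
python3 -m inch '[0,0,0,0,0,-0.186,0,0,0,0,0,0]'
python3 -c "
from h import *
go(.484,-.346,.16,139.5)"
```

```text
time_s: 0.72
tool_pos: [0.2345, -0.5788, 0.2305]
tcp_rot: [-3.141, -0.001, 1.321]
wrist_force: [0.2, -1.2, -0.1]
finger_gap: 0.0848
gripper_force: 0.0
time_s: 1.35
tool_pos: [0.2345, -0.5788, 0.2305]
tcp_rot: [3.141, -0.001, 2.251]
wrist_force: [0.0, 0.3, -0.5]
finger_gap: 0.0849
gripper_force: 0.0
time_s: 1.6
tool_pos: [0.2345, -0.5789, 0.2306]
tcp_rot: [3.141, -0.001, 2.429]
wrist_force: [-0.7, 0.4, -0.8]
finger_gap: 0.0853
gripper_force: 0.0
shift mm [-36.5 339.3  70.8] n>= 5.576537027394539
turn [ 0.0007 -0.0011 -0.0061]Traceback (most recent call last):
  File "<string>", line 3, in <module>
    go(.484,-.346,.16,139.5)
    ~~^^^^^^^^^^^^^^^^^^^^^^
  File "h.py", line 22, in go
    print('t',s['time_s'],'yaw',np.degrees(s['tcp_rot'][2]).round(2),s['tool_pos'].round(4),'q6',s['q'][5].round(3),'gap',s['finger_gap'].round(4),'gf',s['gripper_force'],s['wrist_force'].round(1))
                                                                                                                          ^^^^^^^^^^^^^^^^^^^^^
AttributeError: 'float' object has no attribute 'round'
```

```bash
sed -i "s/s\['finger_gap'\].round(4)/s['finger_gap']/; s/s\['q'\]\[5\].round(3)/s['q'][5]/" h.py
python3 -m inch '[-3.6,33.9,7,0,0,0,-3.6,33.9,7,0,0,0,-3.6,33.9,7,0,0,0,-3.6,33.9,7,0,0,0,-3.6,33.9,7,0,0,0]'
python3 -m inch '[-3.6,33.9,7,0,0,0,-3.6,33.9,7,0,0,0,-3.6,33.9,7,0,0,0,-3.6,33.9,7,0,0,0,-3.6,33.9,7,0,0,0]'
python3 -m inch '[0,0,0,0,0,0,0,0,0,0,0,0]'
python3 - <<'E'
from h import *
go(.484,-.346,.06)
s=r.get_state(); p,d=cap('wrist')
cv2.imwrite('pics/w1.png',p[...,::-1])
np.savez('wp.npz',t=s['tool_pos'],o=s['tcp_rot'])
E
```

```text
time_s: 2.22
tool_pos: [0.3595, -0.4616, 0.1958]
tcp_rot: [3.141, -0.0, 2.427]
wrist_force: [-0.9, -0.3, -0.6]
finger_gap: 0.085
gripper_force: 0.0
time_s: 2.85
tool_pos: [0.4837, -0.3449, 0.1608]
tcp_rot: [3.142, -0.0, 2.427]
wrist_force: [-0.4, -0.4, 0.3]
finger_gap: 0.085
gripper_force: 0.0
time_s: 3.1
tool_pos: [0.4827, -0.3461, 0.1612]
tcp_rot: [-3.141, -0.0, 2.43]
wrist_force: [-0.4, 0.2, -0.1]
finger_gap: 0.085
gripper_force: 0.0
shift mm [ -0.9   1.  101.2] n>= 1.6194184073921658
t 3.1 yaw 139.2 [ 0.4827 -0.3461  0.1612] q6 -1.5983102190269929 gap 0.08503113312137099 gf 0.0 [-0.4  0.2 -0.1]
```

View pics/w1.png

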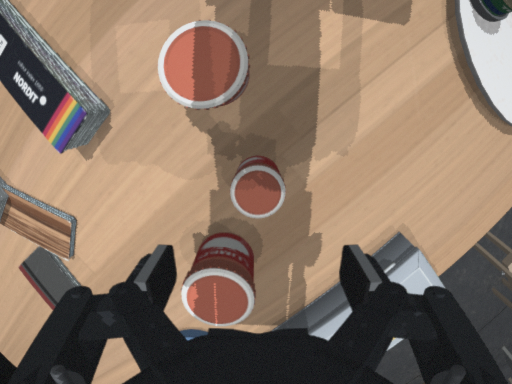

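The wrist picture shows the small pot's lid at about (258,189), with the big pots at (203,64) and (218,296) and the finger tips at the bottom. I'll compute the lid position from this view.

```bash
cat >> h.py <<'E'
def wray(u,v,z,tp,to):
    c=r.calibration('wrist');K=np.array(c['mtx']);M=np.array(c['mount'])
    x,y=(u-K[0,2])/K[0,0],(v-K[1,2])/K[1,1];th=np.hypot(x,y)
    ray=np.array([x/th*np.sin(th),y/th*np.sin(th),np.cos(th)]) if th>1e-9 else np.array([0,0,1.])
    R=Ro.from_euler('xyz',to).as_matrix()
    o=tp+R@M[:3,3];w=R@M[:3,:3]@ray
    return o+w*(z-o[2])/w[2]
E
python3 - <<'E'
from h import *
f=np.load('wp.npz');p,d=ld('wrist')
hsv=cv2.cvtColor(p,cv2.COLOR_RGB2HSV)
for uv,z in (((258,189.5),.06),((203,64),.085),((218,296),.085)): print(uv,wray(*uv,z,f['t'],f['o']).round(4))
for uv in ((231,190),(285,190)): print(wray(*uv,.06,f['t'],f['o']).round(4))
go(.484,-.346,.06)
E
```

```text
(258, 189.5) [ 0.4797 -0.3434  0.06  ]
(203, 64) [ 0.3756 -0.3067  0.085 ]
(218, 296) [ 0.5268 -0.4319  0.085 ]
[ 0.4649 -0.3612  0.06  ]
[ 0.4952 -0.3261  0.06  ]
shift mm [ -0.7   1.4 101.4] n>= 1.6226786070002284
t 3.15 yaw 139.18 [ 0.4826 -0.3465  0.1614] q6 -1.5985806951488661 gap 0.08485686831317599 gf 0.0 [ 0.2 -1.1 -0.9]
```

```bash

python3 -m inch '[0.3,0.3,30,0,0,0,0.3,0.3,30,0,0,0,0.3,0.3,30,0,0,0,0,0,25,0,0,0,0,0,18,0,0,0]'
python3 -m inch '[0,0,0,0,0,0,0,0,0,0,0,0,0,0,0,0,0,0,0,0,0,0,0,0,0,0,0,0,0,0]' 30
python3 -m inch '[0,0,0,0,0,0,0,0,0,0,0,0,0,0,0,0,0,0]'
python3 -c "
from h import *
go(.484,-.346,.16,139.2)"
```

```text
time_s: 3.78
tool_pos: [0.482, -0.3454, 0.0273]
tcp_rot: [-3.141, -0.001, 2.428]
wrist_force: [0.2, -0.4, -0.2]
finger_gap: 0.085
gripper_force: 0.0
time_s: 4.4
tool_pos: [0.4841, -0.3456, 0.0298]
tcp_rot: [-3.141, 0.003, 2.431]
wrist_force: [-0.9, -0.8, 5.8]
finger_gap: 0.0475
gripper_force: 61.8
time_s: 4.78
tool_pos: [0.4841, -0.3457, 0.0298]
tcp_rot: [-3.141, 0.003, 2.431]
wrist_force: [0.2, -0.7, 5.4]
finger_gap: 0.0471
gripper_force: 61.8
shift mm [  -0.6   -0.3 -130.2] n>= 2.0826935602649583
turn [-0.0002  0.003   0.0013]
t 4.775 yaw 139.27 [ 0.4841 -0.3457  0.0298] q6 -1.597926496102203 gap 0.0471346010607265 gf 61.847695112228394 [ 0.2 -0.7  5.4]
```

```bash

python3 -m inch '[0,0,-5,0,0,0,0,0,-15,0,0,0,0,0,-30,0,0,0,0,0,-40,0,0,0,0,0,-40,0,0,0]'
python3 -m inch '[0,0,-20,0,0,0,0,0,0,0,0,0]'
python3 - <<'E'
from h import *
go(.6385,.0079,.18,139.2)
s=r.get_state(); p,d=cap('wrist')
q,_=cap('top')
cv2.imwrite('pics/w2.png',np.hstack([p[100:384,100:420,::-1],cv2.resize(q[140:250,320:440,::-1],(310,284),interpolation=cv2.INTER_CUBIC)]))
np.savez('wp.npz',t=s['tool_pos'],o=s['tcp_rot'])
E
```

```text
time_s: 5.4
tool_pos: [0.4826, -0.3441, 0.1597]
tcp_rot: [3.141, -0.001, 2.431]
wrist_force: [0.6, 0.2, -0.8]
finger_gap: 0.0474
gripper_force: 61.7
time_s: 5.65
tool_pos: [0.4839, -0.3453, 0.1803]
tcp_rot: [-3.142, 0.004, 2.431]
wrist_force: [0.3, -0.5, -0.7]
finger_gap: 0.0477
gripper_force: 61.7
shift mm [ 1.133e+02  3.686e+02 -2.000e-01] n>= 6.169182258648938
turn [-0.0001  0.0038  0.0014]
t 5.65 yaw 139.28 [ 0.4839 -0.3453  0.1803] q6 -1.5979851430097523 gap 0.047691311245172174 gf 61.690088510513306 [ 0.3 -0.5 -0.7]
```

View pics/w2.png

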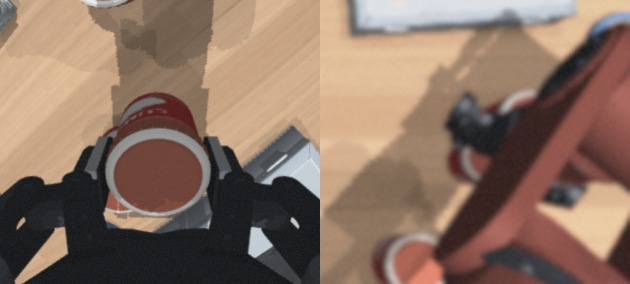

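The pot is held upright, its lid at about (257,270) in the wrist frame. Next I move short of the cup so the cup stays visible ahead of the pot.

```bash

python3 -m inch '[5.4,30,-2,0,0,0,5.4,46,-2,0,0,0,5.4,46,-2,0,0,0,5.4,46,-2,0,0,0,5.4,46,-2,0,0,0]'
python3 -m inch '[5.4,46,0,0,0,0,5.4,46,0,0,0,0,5.4,46,0,0,0,0,0,17,0,0,0,0,0,0,0,0,0,0]'
python3 -m inch '[0,0,0,0,0,0,0,0,0,0,0,0]'
python3 - <<'E'
from h import *
go(.6385,.0079,.16,139.2)
s=r.get_state(); p,d=cap('wrist')
cv2.imwrite('pics/w3.png',cv2.resize(p[60:360,80:430,::-1],(700,600),interpolation=cv2.INTER_CUBIC))
np.savez('wp.npz',t=s['tool_pos'],o=s['tcp_rot'])
E
```

```text
time_s: 6.38
tool_pos: [0.6012, -0.1629, 0.1851]
tcp_rot: [-3.14, -0.005, 2.431]
wrist_force: [0.5, -0.1, -1.3]
finger_gap: 0.0473
gripper_force: 61.8
time_s: 7.0
tool_pos: [0.6902, -0.0361, 0.1859]
tcp_rot: [-3.139, -0.003, 2.432]
wrist_force: [-0.0, 0.1, -0.8]
finger_gap: 0.0476
gripper_force: 61.8
time_s: 7.25
tool_pos: [0.6903, -0.0383, 0.1881]
tcp_rot: [-3.141, -0.0, 2.429]
wrist_force: [-0.4, 0.1, -0.7]
finger_gap: 0.0471
gripper_force: 61.8
shift mm [69.3  1.1 28.1] n>= 1.1970622370041286
turn [-0.0007 -0.0005 -0.0005]
t 7.25 yaw 139.17 [ 0.6903 -0.0383  0.1881] q6 -1.0147147730432888 gap 0.04705885781317258 gf 61.838403940200806 [-0.4  0.1 -0.7]
```

View pics/w3.png

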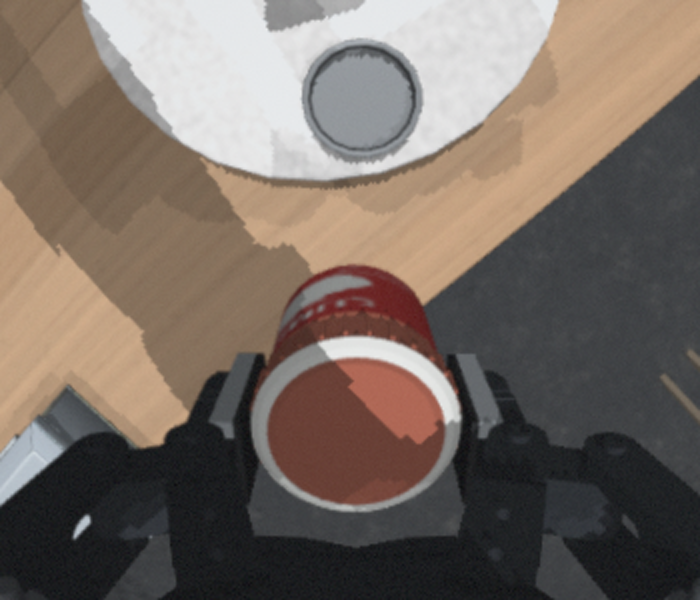

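The cup rim is centred at about (362,100) in this crop. The held lid is bounded by u 250 to 461 and v 336 to 512.

```bash
python3 - <<'E'
from h import *
f=np.load('wp.npz');R=Ro.from_euler('xyz',f['o'])
def rel(u,v,z): return R.inv().apply(wray((u+.5)/2-.5+80,(v+.5)/2-.5+60,z,f['t'],f['o'])-f['t'])*1000
for name,z,pts in (('cup',.046,[(303,100),(422,100),(362,40),(362,160)]),('lid',f['t'][2]+.0302,[(250,424),(461,424),(355,336),(355,512)])):
    q=np.array([rel(*a,z) for a in pts]); print(name,q.round(1).tolist()); print((q[0]+q[1])[1]/2,(q[2]+q[3])[0]/2, 'widths',q[1][1]-q[0][1],q[2][0]-q[3][0])
E
```

```text
cup [[71.0, -25.2, 142.1], [71.2, 31.3, 142.1], [99.7, 2.7, 142.1], [41.9, 2.9, 142.1]]
3.076011263663796 70.78108629195717 widths 56.49353281462595 57.75784768902686
lid [[4.2, -24.0, -30.2], [4.3, 23.3, -30.2], [26.2, -0.5, -30.2], [-21.2, -0.4, -30.2]]
-0.3560361779397496 2.456700584144162 widths 47.35155835193967 47.40494541577801
```

```bash

python3 -m inch '[0,2.3,25,0,0,0,0,0,30,0,0,0,0,0,30,0,0,0,0,0,0,0,0,0,0,0,0,0,0,0]'
python3 -m inch '[0,0,0,0,0,0]'
python3 - <<'E'
from h import *
go(.6385,.0079,.16,139.2)
s=r.get_state(); p,d=cap('wrist')
cv2.imwrite('pics/w4.png',cv2.resize(p[0:300,90:440,::-1],(700,600),interpolation=cv2.INTER_CUBIC))
np.savez('wp.npz',t=s['tool_pos'],o=s['tcp_rot'])
E
```

```text
time_s: 7.92
tool_pos: [0.6932, -0.0357, 0.1047]
tcp_rot: [3.141, 0.002, 2.43]
wrist_force: [0.5, -0.1, -0.8]
finger_gap: 0.0475
gripper_force: 61.8
time_s: 8.05
tool_pos: [0.6941, -0.0355, 0.1059]
tcp_rot: [3.139, 0.003, 2.43]
wrist_force: [-0.7, -0.3, -0.8]
finger_gap: 0.0476
gripper_force: 61.8
shift mm [ 70.3  -3.3 -54.4] n>= 1.422865585783602
turn [0.0022 0.0035 0.001 ]
t 8.05 yaw 139.25 [ 0.6941 -0.0355  0.1059] q6 -1.0116634036541539 gap 0.04760244642489828 gf 61.83972716331482 [-0.7 -0.3 -0.8]
```

View pics/w4.png

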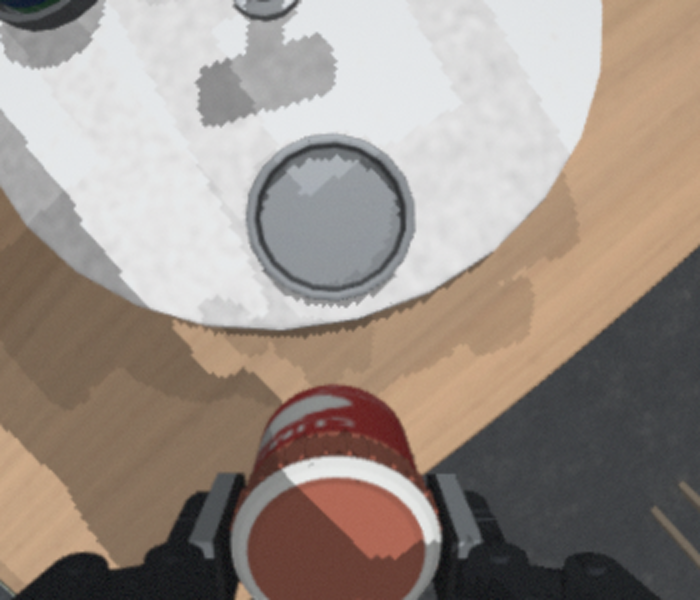

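The cup rim is centred at about (330,217) in the crop: left 246, right 414, top 133, bottom 300. The held lid spans u 231 to 442.

```bash
python3 - <<'E'
from h import *
f=np.load('wp.npz');o=[np.pi,0,f['o'][2]];R=Ro.from_euler('xyz',o)
def rel(u,v,z): return R.inv().apply(wray((u+.5)/2-.5+90,(v+.5)/2-.5,z,f['t'],o)-f['t'])*1000
for name,z,pts in (('cup',.046,[(246,215),(414,215),(330,133),(330,300)]),('lid',f['t'][2]+.0302,[(231,544),(442,544),(336,456),(336,632)]),('potbase',f['t'][2]-.02,[(330,386)]) ):
    q=np.array([rel(*a,z) for a in pts]); print(name,q.round(1).tolist())
    if len(q)>1: print((q[0]+q[1])[1]/2,(q[2]+q[3])[0]/2, 'widths',q[1][1]-q[0][1],q[2][0]-q[3][0])
go(.6385,.0079,.16,139.2)
P=[]
E
```

```text
cup [[74.4, -30.7, 59.9], [74.3, 26.2, 59.9], [102.1, -2.2, 59.9], [44.7, -2.2, 59.9]]
-2.2380856741481576 73.39945347591663 widths 56.88105413085472 57.37409691692172
lid [[4.2, -23.8, -30.2], [4.3, 23.6, -30.2], [26.2, -0.3, -30.2], [-21.3, -0.2, -30.2]]
-0.12079884290249687 2.453550402414093 widths 47.352091004544775 47.419533709639964
potbase [[26.0, -1.9, 20.0]]
shift mm [ 70.1  -3.3 -54.6] n>= 1.4222770977358
turn [0.002  0.0032 0.0011]
t 8.1 yaw 139.27 [ 0.694  -0.0354  0.1057] q6 -1.0116946812400762 gap 0.047531516547989025 gf 61.83956980705261 [0.4 0.2 0.5]
```

```bash

python3 -m inch '[20,-0.8,0,0,0,0,25,-0.8,0,0,0,0,25.6,-0.7,0,0,0,0,0,0,0,0,0,0,0,0,0,0,0,0]'
python3 -m inch '[0,0,0,0,0,0,0,0,0,0,0,0,0,0,0,0,0,0]'
python3 -c "
from h import *
go(.6390,.0090,.0645,139.2)"
```

```text
time_s: 8.72
tool_pos: [0.6388, 0.0089, 0.1045]
tcp_rot: [3.14, 0.003, 2.431]
wrist_force: [0.0, -0.4, -1.3]
finger_gap: 0.0474
gripper_force: 61.8
time_s: 9.1
tool_pos: [0.6377, 0.0089, 0.1032]
tcp_rot: [-3.142, -0.0, 2.43]
wrist_force: [0.4, -0.2, -1.3]
finger_gap: 0.0475
gripper_force: 61.8
shift mm [-0.9  0.9 38.7] n>= 0.6192372438670221
turn [-0.     -0.0001  0.0008]
t 9.1 yaw 139.25 [0.6377 0.0089 0.1032] q6 -0.955486472742845 gap 0.047545841682242476 gf 61.84006333351135 [ 0.4 -0.2 -1.3]
```

```bash

python3 -m inch '[-0.6,0.6,15,0,0,0,0,0,8,0,0,0,0,0,0,0,0,0]'
python3 -m inch '[0,0,0,0,0,0]'
python3 -c "
from h import *
go(.6390,.0090,.0645,139.2)"
python3 -m inch '[0,0,4,0,0,0,0,0,4,0,0,0,0,0,0,0,0,0]'
python3 -c "
from h import *
go(.6390,.0090,.0645,139.2)"
```

```text
time_s: 9.48
tool_pos: [0.6368, 0.0095, 0.0782]
tcp_rot: [-3.139, -0.003, 2.431]
wrist_force: [-0.1, 0.1, -0.2]
finger_gap: 0.0475
gripper_force: 61.8
time_s: 9.6
tool_pos: [0.6383, 0.0094, 0.0801]
tcp_rot: [-3.141, -0.0, 2.431]
wrist_force: [-0.3, -0.2, -0.1]
finger_gap: 0.0471
gripper_force: 61.8
shift mm [-0.8  0.2 15.6] n>= 0.24996853537229616
turn [-0.0001 -0.0002  0.0014]
t 9.6 yaw 139.28 [0.6383 0.0094 0.0801] q6 -0.9552248638415527 gap 0.047149336430437554 gf 61.84009909629822 [-0.3 -0.2 -0.1]
time_s: 9.98
tool_pos: [0.6379, 0.0094, 0.0718]
tcp_rot: [-3.141, -0.001, 2.431]
wrist_force: [0.3, -0.2, -1.1]
finger_gap: 0.0472
gripper_force: 61.8
shift mm [-1.1  0.4  7.3] n>= 0.11783510429937313
turn [-0.0006 -0.0008  0.0013]
t 9.975 yaw 139.28 [0.6379 0.0094 0.0718] q6 -0.9552399686708691 gap 0.0472192410476814 gf 61.8414831161499 [ 0.3 -0.2 -1.1]
```

Bottom is about 4 mm below the rim with no force, so it has entered the cup.

```bash

python3 -m inch '[0,0,3,0,0,0,0,0,2,0,0,0,0,0,2,0,0,0,0,0,0,0,0,0]'
python3 -m inch '[0,0,1,0,0,0,0,0,1,0,0,0,0,0,0,0,0,0]'
```

```text
time_s: 10.48
tool_pos: [0.6381, 0.0093, 0.065]
tcp_rot: [-3.141, -0.0, 2.431]
wrist_force: [0.2, -0.2, -1.1]
finger_gap: 0.0474
gripper_force: 61.8
time_s: 10.85
tool_pos: [0.6383, 0.0094, 0.0632]
tcp_rot: [-3.141, -0.0, 2.431]
wrist_force: [-0.3, -0.1, -0.2]
finger_gap: 0.0472
gripper_force: 61.8
```

```bash

python3 -m inch '[0,0,1,0,0,0,0,0,1,0,0,0,0,0,0,0,0,0]'
python3 -m inch '[0,0,1,0,0,0,0,0,0,0,0,0]'
```

```text
time_s: 11.22
tool_pos: [0.6388, 0.0094, 0.0629]
tcp_rot: [3.141, 0.0, 2.431]
wrist_force: [-3.5, 0.3, 6.2]
finger_gap: 0.0474
gripper_force: 62.3
time_s: 11.48
tool_pos: [0.6391, 0.0095, 0.0628]
tcp_rot: [3.141, 0.001, 2.431]
wrist_force: [-5.1, 1.3, 10.2]
finger_gap: 0.0476
gripper_force: 62.6
```

Seated on the floor: .0628, as predicted, with a 10 N contact force. I open the gripper and rise.

```bash

python3 -m inch '[0,0,-2,0,0,0,0,0,0,0,0,0,0,0,0,0,0,0,0,0,0,0,0,0]' 80
python3 -m inch '[0,0,0,0,0,0,0,0,0,0,0,0,0,0,0,0,0,0,0,0,0,0,0,0]'
python3 -m inch '[0,0,-10,0,0,0,0,0,-30,0,0,0,0,0,-40,0,0,0,0,0,-40,0,0,0,0,0,-20,0,0,0]'
python3 - <<'E'
from h import *
go(.5578,.048,.20,240)
s=r.get_state(); p,d=cap('wrist')
q,_=cap('top')
cv2.imwrite('pics/w5.png',np.hstack([p[100:384,100:420,::-1],cv2.resize(q[130:240,175:285,::-1],(284,284),interpolation=cv2.INTER_CUBIC)]))
E
```

```text
time_s: 11.98
tool_pos: [0.6381, 0.0093, 0.0619]
tcp_rot: [-3.141, -0.0, 2.431]
wrist_force: [-0.5, 0.6, 1.0]
finger_gap: 0.0799
gripper_force: 0.0
time_s: 12.48
tool_pos: [0.6384, 0.0094, 0.0623]
tcp_rot: [3.142, 0.0, 2.431]
wrist_force: [0.2, 0.4, 0.0]
finger_gap: 0.0801
gripper_force: 0.0
time_s: 13.1
tool_pos: [0.64, 0.0092, 0.2063]
tcp_rot: [3.138, 0.005, 2.431]
wrist_force: [-0.1, 1.0, 0.8]
finger_gap: 0.0802
gripper_force: 0.0
shift mm [ 87.7 -24.3   5.9] n>= 1.4585014018722837
turn [-1.600e-03  6.200e-03 -1.758e+00]
t 13.1 yaw 139.28 [0.64   0.0092 0.2063] q6 -0.9552479056426093 gap 0.08019460301254057 gf 0.0 [-0.1  1.   0.8]
```

View pics/w5.png

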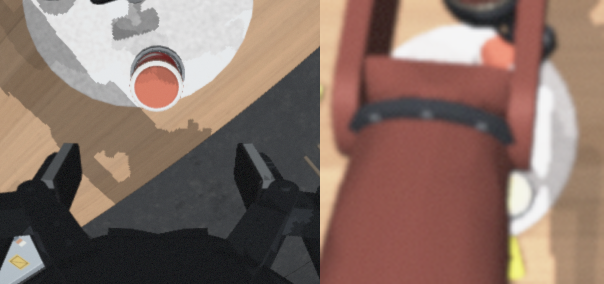

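```bash

python3 - <<'E'
from h import *
p,d=ld('wrist'); c=r.calibration('wrist');K=np.array(c['mtx']);M=np.array(c['mount']);s=r.get_state();R=Ro.from_euler('xyz',s['tcp_rot']).as_matrix()
v,u=np.mgrid[170:200,245:271];x,y=(u-K[0,2])/K[0,0],(v-K[1,2])/K[1,1];th=np.hypot(x,y)+1e-9
D=d[170:200,245:271];k=np.tan(th)/th
P=np.stack([x*k*D,y*k*D,D],-1).reshape(-1,3)@M[:3,:3].T+M[:3,3]
W=P@R.T+s['tool_pos'];A=np.c_[W[:,:2],np.ones(len(W))];print('lid z',np.median(W[:,2]),'slope',np.linalg.lstsq(A,W[:,2],rcond=None)[0][:2])
E
python3 -m inch '[20,-6,0,0,0,0,30,-8,0,0,0,0,37.7,-10.3,0,0,0,0,0,0,0,0,0,0]'
python3 -m inch '[0,0,0,0,0,-0.172,0,0,0,0,0,-0.172,0,0,0,0,0,-0.172,0,0,0,0,0,-0.172,0,0,0,0,0,-0.172]'
python3 -m inch '[0,0,0,0,0,-0.172,0,0,0,0,0,-0.172,0,0,0,0,0,-0.172,0,0,0,0,0,-0.172,0,0,0,0,0,-0.172]'
python3 -m inch '[0,0,0,0,0,0,0,0,0,0,0,0]'
python3 - <<'E'
from h import *
go(.5578,.048,.113,240)
s=r.get_state(); p,d=cap('wrist')
cv2.imwrite('pics/w6.png',p[...,::-1])
np.savez('wp.npz',t=s['tool_pos'],o=s['tcp_rot'])
E
```

```text
lid z 0.09290575841186755 slope [-0.64730879  0.53084944]
time_s: 13.7
tool_pos: [0.5522, 0.0492, 0.1992]
tcp_rot: [-3.138, -0.005, 2.432]
wrist_force: [-0.1, 0.6, -0.3]
finger_gap: 0.0801
gripper_force: 0.0
time_s: 14.32
tool_pos: [0.5562, 0.0476, 0.2008]
tcp_rot: [3.142, -0.002, -2.987]
wrist_force: [0.0, 0.7, -0.6]
finger_gap: 0.0803
gripper_force: 0.0
time_s: 14.95
tool_pos: [0.5564, 0.0555, 0.2008]
tcp_rot: [-3.136, -0.011, -2.145]
wrist_force: [-0.4, -0.1, 0.2]
finger_gap: 0.0799
gripper_force: 0.0
time_s: 15.2
tool_pos: [0.5562, 0.0561, 0.2014]
tcp_rot: [-3.136, -0.01, -2.145]
wrist_force: [-0.6, 0.8, 0.4]
finger_gap: 0.0799
gripper_force: 0.0
shift mm [ 5.  -5.3 88.5] n>= 1.4209168553785427
turn [-0.005  -0.0103 -0.0509]
t 15.2 yaw -122.92 [0.5562 0.0561 0.2014] q6 -2.5819546913884563 gap 0.07987844886172903 gf 0.0 [-0.6  0.8  0.4]
```

View pics/w6.png

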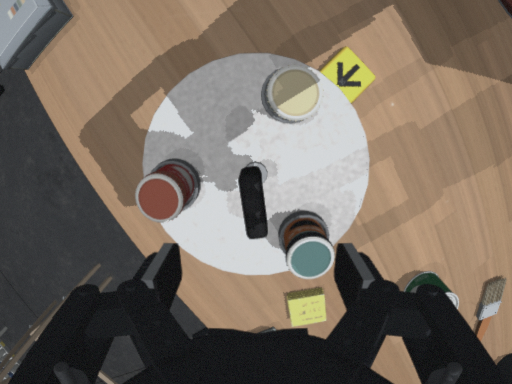

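The wrist picture shows the red pot in its cup at (160,197), the bar at about (253,203), tilted about 6° off the finger line, and the pointer at (348,76). Lid height is 92.9 mm, so the pot is fully down. Joint 6 is at its limit, so I back off and let the pads align the bar.

```bash

python3 -m inch '[0,0,0,0,0,0.07,0,0,0,0,0,0,0,0,0,0,0,0]'
python3 - <<'E'
from h import *
f=np.load('wp.npz');W=lambda u,v,z:wray(u,v,z,f['t'],f['o'])[:2]
b=W(253,203,.148);red=W(160,197,.093);cr=W(294,94,.093);gr=W(310,257,.093);pt=W(348,76,.013)
print('bar',b,'red',red,'mean axis',(red+cr+gr)/3,'ptr',pt)
an=lambda v:np.degrees(np.arctan2(v[1],v[0]));a=(red+cr+gr)/3
print(an(red-a),an(cr-a),an(gr-a),an(pt-a), 'bar', an(W(250,172,.148)-W(257,236,.148)))
go(.5578,.048,.113,233)
print(r.get_state()['q'])
E
```

```text
time_s: 15.62
tool_pos: [0.5562, 0.0562, 0.2022]
tcp_rot: [-3.135, -0.009, -2.215]
wrist_force: [0.3, -0.1, -0.2]
finger_gap: 0.0798
gripper_force: 0.0
bar [0.55404535 0.04662275] red [0.63440215 0.01012857] mean axis [0.55574181 0.04905103] ptr [0.40959934 0.01470679]
-26.32698220223093 -145.37170034145439 94.49175283504081 -166.77516688821171 bar -117.151168496269
shift mm [ 4.8 -5.6 89.3] n>= 1.4329975190466717
turn [-0.0067 -0.009   0.0018]
t 15.625 yaw -126.9 [0.5562 0.0562 0.2022] q6 -2.5123941530744176 gap 0.07978548772259847 gf 0.0 [ 0.3 -0.1 -0.2]
[-0.01865404  0.10526803  1.79735235 -0.01191466  1.23882013 -2.51239415]
```

```bash

python3 -m inch '[5.8,-5.3,0,-0.0067,-0.009,0,0,0,0,0,0,0,0,0,30,0,0,0,0,0,30,0,0,0,0,0,29,0,0,0]'
python3 -m inch '[0,0,0,0,0,0,0,0,0,0,0,0]'
python3 -c "
from h import *
go(.557,.0483,.113,233)"
```

```text
time_s: 16.25
tool_pos: [0.557, 0.0484, 0.1125]
tcp_rot: [-3.141, 0.0, -2.216]
wrist_force: [-0.5, -0.6, 0.2]
finger_gap: 0.0801
gripper_force: 0.0
time_s: 16.5
tool_pos: [0.5578, 0.0485, 0.1144]
tcp_rot: [-3.14, 0.001, -2.216]
wrist_force: [0.3, -0.7, 0.5]
finger_gap: 0.0799
gripper_force: 0.0
shift mm [0.6 0.5 1.4] n>= 0.025145628766921987
turn [-0.0012  0.0009  0.0011]
t 16.5 yaw -126.94 [0.5578 0.0485 0.1144] q6 -2.535483330972857 gap 0.07988962335091218 gf 0.0 [ 0.3 -0.7  0.5]
```

```bash

python3 -m inch '[0,0,0,0,0,0,0,0,0,0,0,0,0,0,0,0,0,0]' 26
python3 -m inch '[0,0,0,0,0,0,0,0,0,0,0,0,0,0,0,0,0,0]' 5
python3 -m inch '[0,0,0,0,0,0,0,0,0,0,0,0]'
python3 -c "
from h import *
go(.557,.0483,.113,233)"
```

```text
time_s: 16.88
tool_pos: [0.5574, 0.0486, 0.114]
tcp_rot: [-3.141, 0.001, -2.215]
wrist_force: [0.2, -0.7, 0.3]
finger_gap: 0.0269
gripper_force: 0.0
time_s: 17.25
tool_pos: [0.5565, 0.0499, 0.1142]
tcp_rot: [3.139, 0.001, -2.215]
wrist_force: [-3.9, 3.6, 6.5]
finger_gap: 0.0148
gripper_force: 63.9
time_s: 17.5
tool_pos: [0.5565, 0.0499, 0.1142]
tcp_rot: [3.139, 0.001, -2.215]
wrist_force: [-3.8, 3.7, 6.7]
finger_gap: 0.0154
gripper_force: 63.9
shift mm [ 1.  -1.4  1.2] n>= 0.03250911979099289
turn [0.0022 0.0011 0.0011]
t 17.5 yaw -126.93 [0.5565 0.0499 0.1142] q6 -2.5355620960813567 gap 0.015446617385792682 gf 63.85818958282471 [-3.8  3.7  6.7]
```

```bash

python3 -m inch '[0,0,0,0,0,0.08,0,0,0,0,0,0.15,0,0,0,0,0,0.15,0,0,0,0,0,0.15,0,0,0,0,0,0.15]'
python3 -m inch '[0,0,0,0,0,0.15,0,0,0,0,0,0.15,0,0,0,0,0,0.15,0,0,0,0,0,0.15,0,0,0,0,0,0.15]'
python3 -c "
from h import *
go(.557,.0483,.113,103.4)"
```

```text
time_s: 18.12
tool_pos: [0.5564, 0.05, 0.1141]
tcp_rot: [3.139, -0.001, -2.9]
wrist_force: [-4.9, 3.8, 5.2]
finger_gap: 0.0152
gripper_force: 63.9
time_s: 18.75
tool_pos: [0.5564, 0.0502, 0.1142]
tcp_rot: [3.14, -0.002, 2.633]
wrist_force: [-3.7, 5.0, 5.2]
finger_gap: 0.0151
gripper_force: 63.9
shift mm [-1.4 -1.4  1.1] n>= 0.03638697210003609
turn [ 7.000e-04 -2.800e-03  8.286e-01]
t 18.75 yaw 150.88 [0.5564 0.0502 0.1142] q6 -1.100915442585753 gap 0.01511933044343136 gf 63.94176721572876 [-3.7  5.   5.2]
```

```bash

python3 -m inch '[0,0,0,0,0,0.15,0,0,0,0,0,0.15,0,0,0,0,0,0.15,0,0,0,0,0,0.15,0,0,0,0,0,0.12]'
python3 -m inch '[0,0,0,0,0,0.07,0,0,0,0,0,0.03,0,0,0,0,0,0,0,0,0,0,0,0]'
python3 - <<'E'
from h import *
go(.557,.0483,.113,103.4)
s=r.get_state(); p,d=cap('wrist')
cv2.imwrite('pics/w7.png',cv2.resize(p[0:300,60:460,::-1],(800,600),interpolation=cv2.INTER_CUBIC))
np.savez('wp.npz',t=s['tool_pos'],o=s['tcp_rot'])
E
```

```text
time_s: 19.38
tool_pos: [0.5565, 0.0503, 0.1141]
tcp_rot: [3.141, -0.003, 1.914]
wrist_force: [-3.0, 4.3, 5.4]
finger_gap: 0.015
gripper_force: 63.9
time_s: 19.88
tool_pos: [0.5566, 0.0503, 0.1142]
tcp_rot: [-3.142, -0.003, 1.818]
wrist_force: [-3.8, 4.7, 4.9]
finger_gap: 0.0153
gripper_force: 63.9
shift mm [-2.  -0.1  1.2] n>= 0.0373096229514818
turn [-0.     -0.0029  0.0128]
t 19.875 yaw 104.14 [0.5566 0.0503 0.1142] q6 -0.2852252495329257 gap 0.015256941327487712 gf 63.94498944282532 [-3.8  4.7  4.9]
```

View pics/w7.png

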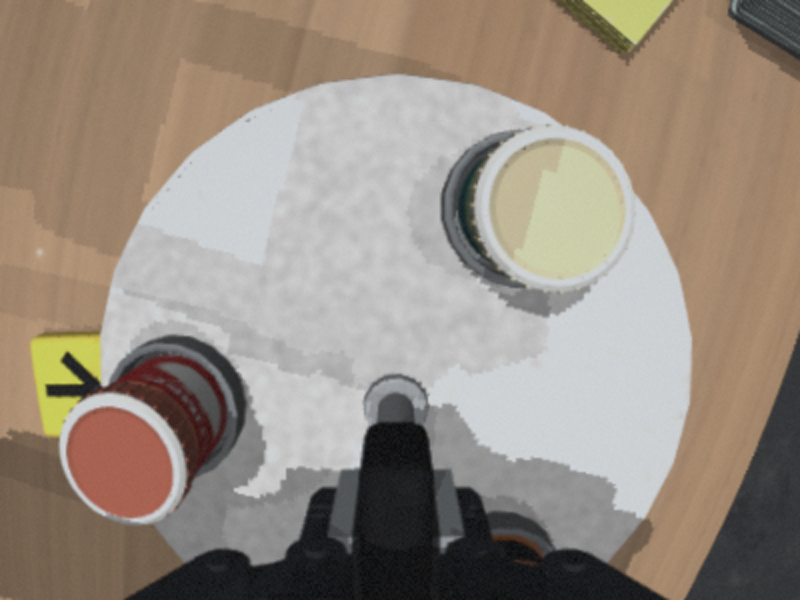

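```bash
python3 - <<'E'
from h import *
f=np.load('wp.npz');W=lambda u,v,z:wray((u+.5)/2-.5+60,(v+.5)/2-.5,z,f['t'],f['o'])[:2]
an=lambda v:np.degrees(np.arctan2(v[1],v[0]))
red=W(124,457,.093);cr=W(555,208,.093);p=W(40,388,.013);p2=W(74,386,.013);ax=W(395,402,.032);tc=f['t'][:2]
print(red,cr,p,p2,ax,tc)
# axis from red & cream on 90 mm radius, cream = red rotated +-120
m=(red+cr)/2;v=cr-red;n=np.array([v[1],-v[0]])/np.linalg.norm(v)
for a in (tc,ax,m+45*n/1000,m-45*n/1000): print(a,an(red-a),an(cr-a),an(p-a),an(p2-a))
p,d=ld('top');print(r.get_state()['time_s'])
E
```

```text
[0.47051124 0.03000271] [0.58045844 0.13604922] [0.38785953 0.0081427 ] [0.40771456 0.01417327] [0.5561471  0.05055404] [0.55659053 0.05027918]
[0.55659053 0.05027918] -166.74527542072695 74.44929011696583 -165.97854576964676 -166.36763761130894
[0.5561471  0.05055404] -166.5050722776297 74.12641534948179 -165.85503796598297 -166.22831086126294
[0.55672491 0.0506368 ] -166.54020820481685 74.47099755175145 -165.8750937690326 -166.24966293734022
[0.49424477 0.11541513] -105.52900244824862 13.459791795183168 -134.7620889741374 -130.5201171310256
19.925
```

The pot and the pointer agree within about 1°, which is about 1 mm at the cup. The grip is 64 N.

```bash
python3 -m inch '[0,0,0,0,0,0,0,0,0,0,0,0,0,0,0,0,0,0,0,0,0,0,0,0]' && python3 -c "
from workcell import r
print(r.finish_job())"
```

```text
time_s: 20.42
tool_pos: [0.5566, 0.0503, 0.1142]
tcp_rot: [-3.142, -0.003, 1.817]
wrist_force: [-2.9, 5.7, 4.9]
finger_gap: 0.0154
gripper_force: 63.9
the job is handed in; nothing more can be done
None
```

The red pot is seated in the cup and turned to within about 1° of the pointer, and I handed the job in at about 20 s with the handle held at 64 N; no verdict came back, and joint 6 briefly read −2.582 rad against its stated −2.58 limit.

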